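Press the splined gear home in the drive and hold it

TASK

Slide the clear guard of the grey gear drive all the way open, then take the larger of the two white gears out of the wooden stand by its square hub, turn it until the four splines of its stem mesh with the cross-shaped slots of the socket in the drive, and push it fully home against the spring so that the wheel sits down on the socket. Keep hold of it and keep pressing: the job finishes with the gear held down in your grip, so that I can fit the retaining clip. Leave the guard open, and leave the smaller gear, the mug of dowels and the hardware box where they are.

Things in the scene. Friction and masses are not known exactly. Their poses are not given: they have to be found in the camera images.
- housing: Grey gear drive housing, fixed to the desk, 150 (x) x 290 (y) x 75 mm high; origin under its centre. Its -y half is an open-topped bay (inside 134 x 133 mm, centre at y = -70 mm, floor 6 mm up) that holds the socket and is covered by the guard; its +y half is closed on top. Two rails on top, along y at x = +-72.5 mm, rise to 88 mm. A small crank (looks only) sits on its +y end, reaching 60 mm out and 90 mm up.
- guard (a joint): Travel in m of the clear guard plate (138 x 140 x 5 mm with metal edge strips) along the housing's +y axis: 0 = shut over the bay, 0.14 = fully open stop. It may start up to 30 mm ajar. Slides with about 1.5 N friction and stays where it is left. Plate underside 76.5 mm above the desk, top 81.5 mm.
- guard_handle (a point): Centre of the top of the guard's upright black handle ridge, 117.5 mm above the desk; the ridge is 60 mm along the housing's x, 12 mm thick along its y (the sliding direction) and stands 36 mm up from the guard plate. This point and its axes move with the guard; axes as the housing's.
- socket: Fixed steel socket standing in the bay, on its floor, 34 mm radius at the foot (foot 12 mm high), above it four square posts (44 mm square overall) with a cross of two slots between them, each 8.4 mm wide and 32 mm deep, open at the ends. Origin under its centre, 6 mm above the desk. The slots run along its own x and y axes; it is turned at any angle relative to the housing.
- socket_top (a point): Centre of the socket's top face, 44 mm above the socket's origin (50 mm above the desk); axes as the socket's, z up. The gear is home when its origin is here.
- plunger (a joint): How far in m the brass cross-shaped spring plunger inside the socket's slots is pressed down: 0 = up, its top 14 mm below the socket's top face; about 0.014 when the gear is home. The spring pushes up with about 4 N at 0 and 10 N at 0.014, and lifts the gear out again if it is let go.
- gear: The larger white plastic gear, loose, about 0.14 kg, standing in one of the two holes of the stand. Origin at the centre of the wheel's underside, z up. Wheel 64 mm in diameter and 12 mm thick; above it a square hub, 24 x 24 mm with sides square to its own x and y, rising to 62 mm above the origin; below it a stem 28 mm long with four splines, a cross along its own x and y, 24 mm across and 6 mm thick, rounded at the lower end. Any quarter turn fits the socket.
- small_gear: The smaller white gear, wheel 44 mm in diameter, otherwise the same as the larger one (same hub and stem, same origin), in the other hole of the stand. Bystander, leave it.
- stand: Fixed wooden block, 200 (x) x 90 (y) x 45 mm, origin under its centre, with two round through holes of 31 mm diameter at x = -50 and +50 mm. Each gear's wheel rests on its top, stem in the hole, free to turn. Which gear is in which hole varies.
- mug: White ceramic mug, 80 mm in diameter and 95 mm high, with wooden dowels standing in it up to 170 mm high; origin under its centre. Bystander.
- hardware_box: Clear lidded box of zinc hardware, 90 x 130 x 49 mm, shut; origin under its centre. Bystander.
Not all that is in view belongs to the job. Several things have the shape of the stand; the one meant has the colours described above. Leave any blue look-alike of the gear alone.

How it is judged:
By the outcome, as a careful person would: the job done as asked, in the order asked, and still so for the second after the job is handed in, while the arm keeps its last pose, push and grip.
It also fails if it takes over 54 s, if anything falls off the work surface, if the arm or the gripper's body presses on something with over 40 N, if the wrist force passes 120 N, or if a joint passes its speed limit or range.

ROBOT

A 7-joint arm with a two-finger parallel gripper is mounted at the origin on the work surface. World frame = base frame: x ahead of the robot, y to its left, z up, the work surface at z = 0. Lengths are in m, angles in rad, forces in N, time in s.
With the tool pointing down it reaches from about 0.425 to 0.925 m from the base axis. Payload 6.8 kg.
Tool frame: the origin (TCP) lies between the finger pads; the fingertips stand 22 mm ahead of it and the grasp point (between the pads) lies 3 mm ahead of it; z points along the fingers, y is the direction in which the jaws open and shut (so a half turn about z gives the same grasp; the last joint's range is limited). The gripper opens to 85 mm and grips with 20 to 120 N. Pads are 22 mm wide; open, the fingers measure 114 mm over their backs; the gripper's body (76 mm by 85 mm) begins 54 mm behind the grasp point. The pads swing forward as they close: fully open they stand 13 mm farther back than shut.
Start: joints at [1.105, 0.477, 0.022, 1.555, -0.011, 1.109, -0.083], TCP at [0.236, -0.632, 0.226] pointing down, gripper open.
Joint ranges: [-2.96, 2.96], [-0.34, 2.1], [-1.41, 1.46], [0.24, 2.44], [-1.37, 4.51], [0.17, 1.92], [-2.96, 2.96]. Speed limits (rad/s): [2.39, 2.39, 3.14, 3.14, 3.14, 3.14, 3.14].

INTERFACE

Orientations are given as a unit quaternion [w, x, y, z].
In Python, from station import bot gives the robot as it stands. The module is installed in compiled form; this text tells all that it offers.
- The arm moves only by the tool drive_tool, never from a script. Its argument "series" is one flat list of numbers, 7 for each row, row after row: the opening, from -1 (shut) to 1 (fully open), then the shift along the tool's x, y, z in mm, then the turn, a rotation vector about the tool's x, y, z in rad. In form: [jaw, x, y, z, wx, wy, wz, jaw, x, y, z, wx, wy, wz, ...]. A call has 1 to 12 rows; each row shifts and turns the commanded pose from where the row before left it, along the tool's axes as they then stand; what a row does not reach is not made up. A row lasts 1/8 s, in which the tool goes at most 62.5 mm and 10.7 degrees, less where a joint would pass 70% of its speed; a pose out of reach is approached as far as the arm can. A call with a gripper value outside its range is refused whole. The fingers move at their own pace and stop on an object; "force" is the grip in N (left out, the last holds). Time passes only in rows, so rows that do not move let the fingers close. It gives the time, the measured TCP pose, the force and the opening at its end, in the units of the state.
- bot.get_obs(): the state, without advancing time (a new reading comes with each control period).
- bot.read_camera(name): name is "scene" or "side" or "wrist"; returns a dict with "pixels" (420x560x3 uint8, blue, green, red), "camera_matrix" (3x3 intrinsics, pixels), "rvec" (rotation vector, rad) and "tvec" (3), from world to camera coordinates, as OpenCV has them. Camera axes: x right, y down, z forward; pixel columns grow to the right and rows downward; lengths in m; the calibration is good to about 2 mm. A picture is of the moment at which its call begins. There is no depth.
- bot.hand_in(): hands the job in, once; it reports no verdict.
The state is a dict: "t": time; "q": joint angles; "joint_vel": joint speeds; "joint_torque": joint torques, N m; "eef_pos": TCP position; "tool_rot": TCP orientation; "contact_force": force on the tool from outside, world axes, zero at the start; "torque": the same for the moment, N m; "gripper_width": opening from 0.0 (shut) to 1.0 (fully open).
Only numpy, scipy, OpenCV 4.12 (cv2) and the standard library are available. Lean on these libraries where they do the work, as an engineer would, in place of code of your own. Each camera call takes 0.05 s, during which the arm holds its last target. There are 200 camera calls.

## Working session

There is one attempt and no reset: what is moved stays moved. The work goes in short steps, Python scripts to look and compute and a tool call to move; the robot and the scene stay as the last step left them, time stands still between calls to the robot, and variables do not carry over. Pictures are saved under pics/ and viewed, about 8 in all and at most 12, crops included, and the job is handed in when it is done.

Besides the shell and the picture viewer there is one more tool, called as name(argument=value, ...) on one line, values as JSON. drive_tool: Moves the arm, as the interface text tells. Its arguments: {"type":"object","properties":{"series":{"type":"array"},"force":{"type":"number"}},"required":["series"]}

```bash
mkdir -p pics; cat > h.py <<'E'
import numpy as np, cv2
from station import bot
def cam(n,save=None):
    c=bot.read_camera(n)
    if save: cv2.imwrite('pics/'+save,c['pixels'])
    return c
def ray(c,uv):
    R=cv2.Rodrigues(np.array(c['rvec'],float))[0];t=np.array(c['tvec'],float).ravel()
    p=cv2.undistortPoints(np.array([[uv]],float),np.array(c['camera_matrix']),None).ravel()
    return -R.T@t, R.T@np.array([p[0],p[1],1.])
def onz(c,uv,z):
    o,d=ray(c,uv); return o+d*(z-o[2])/d[2]
def tri(obs):
    A=np.zeros((3,3));b=np.zeros(3)
    L=[]
    for c,uv in obs:
        o,d=ray(c,uv);d=d/np.linalg.norm(d);P=np.eye(3)-np.outer(d,d);A+=P;b+=P@o;L.append((o,P))
    x=np.linalg.solve(A,b);return x,[np.linalg.norm(P@(x-o)) for o,P in L]
def proj(c,X):
    return cv2.projectPoints(np.array([X],float),np.array(c['rvec'],float),np.array(c['tvec'],float),np.array(c['camera_matrix']),None)[0].ravel()
E
python3 - <<'E'
from h import *
for n in ['scene','side','wrist']:
    c=cam(n,n+'0.png'); print(n,ray(c,(280,210)),c['camera_matrix'][0][0])
o=bot.get_obs();print(o)
a=cv2.imread('pics/scene0.png');b=cv2.imread('pics/side0.png')
E
```

```text
scene (array([ 0.86887434, -0.51952594,  0.87920044]), array([-0.32918126,  0.41152686, -0.85008864])) 424.4760390863368
side (array([ 0.96881238, -0.99784584,  0.76238694]), array([-0.34087543,  0.73230608, -0.589624  ])) 514.559981293495
wrist (array([ 0.30996803, -0.60474287,  0.37421993]), array([-0.29903558, -0.11242161, -0.94770326])) 316.53157201362194
{'t': 0.15, 'q': array([ 1.10490462,  0.47764227,  0.02239016,  1.55617007, -0.01153438,
        1.10927392, -0.08310746]), 'joint_vel': array([ 0.00070986, -0.00034733,  0.0019546 , -0.00459014, -0.00172989,
        0.00087066, -0.00049134]), 'joint_torque': array([ 2.85418449e-03, -5.96922791e+01,  1.61030732e+00, -2.81491685e+01,
        1.26806303e-02,  6.52442541e-03,  9.34002486e-06]), 'eef_pos': array([ 0.23621886, -0.6318564 ,  0.22475132]), 'tool_rot': array([-6.62862653e-04,  9.84044372e-01,  1.77921913e-01, -1.62854920e-04]), 'contact_force': array([ 0.10206084, -0.98282058,  0.90046888]), 'torque': array([0.00724294, 0.0362241 , 0.00448726]), 'gripper_width': 0.9996704806280811}
```

View pics/scene0.png

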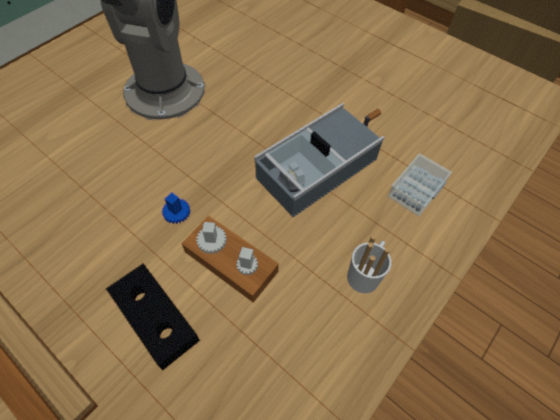

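View pics/side0.png

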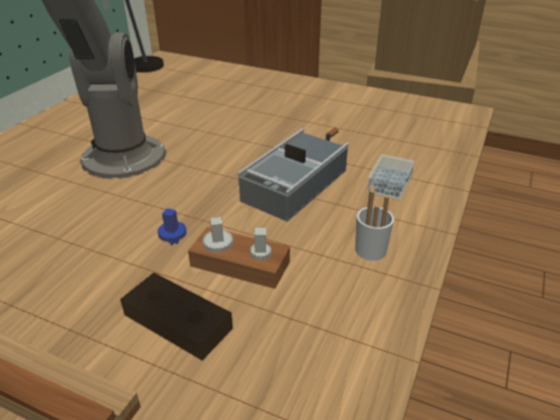

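Candidates in scene: white gear with the larger wheel (210,240); white gear with the smaller wheel (247,260); blue look-alike (175,208). Stands: brown wooden block (230,257) versus black block (152,315). I choose the gear at (210,240) and will check it in a crop.

```bash
python3 - <<'E'
import cv2,numpy as np
a=cv2.imread('pics/scene0.png');b=cv2.imread('pics/side0.png')
p=cv2.resize(a[100:215,245:390],(800//2*1+180,460),interpolation=cv2.INTER_CUBIC)
A=cv2.resize(a[215:300,178:283],None,fx=3.5,fy=3.5,interpolation=cv2.INTER_CUBIC)
B=cv2.resize(b[210:290,180:295],None,fx=3.5,fy=3.5,interpolation=cv2.INTER_CUBIC)
C=cv2.resize(a[105:213,250:388],None,fx=2.8,fy=2.8,interpolation=cv2.INTER_CUBIC)
D=cv2.resize(b[128:215,235:352],None,fx=3.4,fy=3.4,interpolation=cv2.INTER_CUBIC)
o=np.zeros((600,800,3),np.uint8)
for im,(y,x) in ((A,(0,0)),(B,(0,395)),(C,(298,0)),(D,(298,395))):
    h,w=im.shape[:2];h=min(h,600-y);w=min(w,800-x);o[y:y+h,x:x+w]=im[:h,:w]
cv2.imwrite('pics/crop1.png',o)
E
```

```text
(no output)
```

View pics/crop1.png

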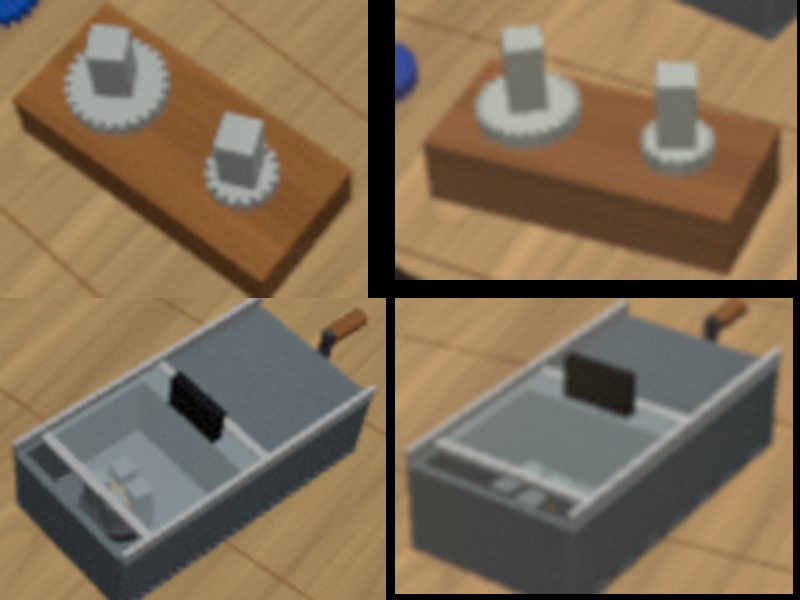

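The crop shows white gears on the brown block: larger wheel on the left (scene 210,240), smaller on the right (247,260), so the choice stands. The guard covers the bay, slightly ajar, with the black handle at scene ~(320,143).

```bash
cat > m.py <<'E'
from h import *
s=cam('scene');d=cam('side')
C=lambda x,y:(250+x/2.8,105+(y-298)/2.8);D=lambda x,y:(235+(x-395)/3.4,128+(y-298)/3.4)
A=lambda x,y:(178+x/3.5,215+y/3.5);B=lambda x,y:(180+(x-395)/3.5,210+y/3.5)
np.set_printoptions(precision=4,suppress=True)
for n,a,b in [('railL near',C(15,445),D(410,453)),('railL far',C(260,300),D(627,305)),('railR near',C(127,553),D(572,520)),('railR far',C(375,390),D(779,350)),
 ('hand L',C(172,373),D(567,353)),('hand R',C(224,409),D(635,373)),('strip far',C(265,457),D(688,415)),('strip nearL',C(47,437),D(440,443))]:
    print(n,*tri([(s,a),(d,b)]))
T=[('hub c',A(109,43),B(523,41)),('small hub c',A(240,132),B(676,74)),('stand top back L',A(106,4),None),]
for n,a,b in T:
    if b: print(n,*tri([(s,a),(d,b)]))
for p in [(105,4),(13,100),(262,275),(350,175)]: print('stand',onz(s,A(*p),.045))
for p in [(490,60),(425,147),(727,222),(779,130)]: print('stand side',onz(d,B(*p),.045))
for p in [(92,25),(132,30),(126,64),(86,58)]: print('hubtop',onz(s,A(*p),.107))
for p in [(502,32),(540,27),(545,52),(506,58)]: print('hubtop side',onz(d,B(*p),.107))
print('wheel', onz(s,A(116,83),.057))
E
python3 m.py
```

```text
railL near [ 0.4234 -0.0629  0.0875] [np.float64(0.0004805980799880914), np.float64(0.0004805980799881153)]
railL far [0.4787 0.2137 0.0884] [np.float64(0.0002888994995326506), np.float64(0.0002888994995326839)]
railR near [ 0.5607 -0.0807  0.0783] [np.float64(0.0002118038614541534), np.float64(0.00021180386145404147)]
railR far [0.6201 0.1884 0.0909] [np.float64(0.0007532654587713794), np.float64(0.0007532654587713648)]
hand L [0.491  0.0627 0.1221] [np.float64(0.0007777331065581863), np.float64(0.0007777331065581759)]
hand R [0.5462 0.0634 0.1175] [np.float64(0.0007659784962536731), np.float64(0.00076597849625363)]
strip far [0.5914 0.0631 0.0921] [np.float64(0.0008424432564070911), np.float64(0.0008424432564072064)]
strip nearL [ 0.4347 -0.036   0.0833] [np.float64(0.0005508823325252072), np.float64(0.0005508823325250926)]
hub c [ 0.485  -0.2743  0.1048] [np.float64(5.2479919958915406e-05), np.float64(5.247991995894509e-05)]
small hub c [ 0.5842 -0.2667  0.1066] [np.float64(0.0003769238036086276), np.float64(0.0003769238036085837)]
stand [ 0.4325 -0.2365  0.045 ]
stand [ 0.4394 -0.3237  0.045 ]
stand [ 0.6347 -0.3061  0.045 ]
stand [ 0.6322 -0.2237  0.045 ]
stand side [ 0.4318 -0.2348  0.045 ]
stand side [ 0.4407 -0.3249  0.045 ]
stand side [ 0.6359 -0.3088  0.045 ]
stand side [ 0.63   -0.2213  0.045 ]
hubtop [ 0.4696 -0.273   0.107 ]
hubtop [ 0.4901 -0.2597  0.107 ]
hubtop [ 0.5038 -0.2784  0.107 ]
hubtop [ 0.4831 -0.291   0.107 ]
hubtop side [ 0.4704 -0.2742  0.107 ]
hubtop side [ 0.4887 -0.2603  0.107 ]
hubtop side [ 0.5038 -0.2806  0.107 ]
hubtop side [ 0.4858 -0.2951  0.107 ]
wheel [ 0.4851 -0.2764  0.057 ]
```

drive_tool(series=[1,42,-46,0,0,0,0,1,42,-46,0,0,0,0,1,42,-46,0,0,0,0,1,42,-46,0,0,0,0,1,42,-46,0,0,0,0,1,42,-46,0,0,0,0,1,42,-46,0,0,0,0,1,42,-46,0,0,0,0,1,42,-46,0,0,0,0,1,42,-46,0,0,0,0,1,42,-46,0,0,0,0,1,42,-46,0,0,0,0])

```text
t: 1.75
eef_pos: [0.5158, 0.0629, 0.2257]
tool_rot: [0.0, 0.984, 0.178, 0.0]
contact_force: [1.3, -1.2, 0.9]
gripper_width: 1.001
```

drive_tool(series=[1,0,0,0,0,0,0.185,1,0,0,0,0,0,0.185,1,0,0,0,0,0,0.185,1,0,0,0,0,0,0])

```text
t: 2.25
eef_pos: [0.5151, 0.0613, 0.2255]
tool_rot: [0.0, 0.995, -0.098, 0.0]
contact_force: [0.6, -0.0, -0.7]
gripper_width: 0.999
```

```bash
cat >> h.py <<'E'
from scipy.spatial.transform import Rotation as Ro
np.set_printoptions(precision=4,suppress=True)
def go(pos,yaw=None):
    "remaining shift in tool axes (mm), and tool-z turn to bring tool y to yaw deg (mod 180)"
    o=bot.get_obs();R=Ro.from_quat(o['tool_rot'],scalar_first=True)
    M=R.as_matrix();ty=np.degrees(np.arctan2(M[1,1],M[0,1]))
    print('t',round(o['t'],2),'tcp',o['eef_pos'],'tooly',round(ty,2),'z',M[:,2],'q7',round(o['q'][6],3),'F',o['contact_force'],'w',round(o['gripper_width'],3))
    if pos is not None: print('shift mm',M.T@(np.array(pos)-o['eef_pos'])*1e3)
    if yaw is not None: print('turn +wz rad',-np.radians((yaw-ty+90)%180-90))
    Rz=np.column_stack([M[:,0],M[:,1],[0,0,-1]]) 
    V=Ro.align_vectors([[0,0,-1]],[M[:,2]])[0].as_rotvec(); print('level rotvec tool',M.T@V)
E
python3 - <<'E'
from h import *
w=cam('wrist','w1.png');np.save('w1.npy',w,allow_pickle=True)
go([.519,.063,.112],78.2)
print(proj(w,[.519,.063,.1175]))
E
```

```text
t 2.3 tcp [0.5151 0.0613 0.2255] tooly -101.07 z [ 0.     -0.0002 -1.    ] q7 -2.097 F [-0.3627 -0.2667 -0.5374] w 0.998
shift mm [  3.4632  -2.4012 113.5024]
turn +wz rad 0.012736100611418322
level rotvec tool [ 0.0002 -0.0001  0.    ]
[276.1954 196.9118]
```

View pics/w1.png

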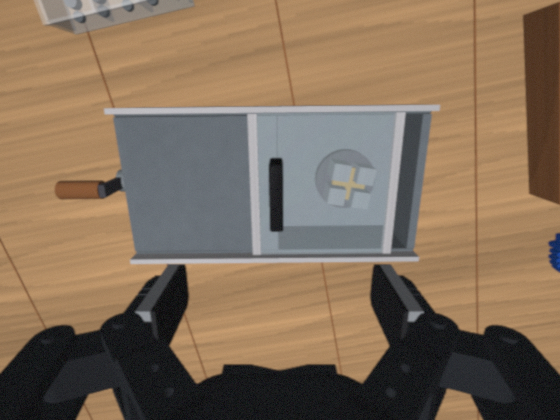

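The wrist view shows the guard handle at (277,195), agreeing with my prediction (276,197). The socket's cross shows through the guard at ~(348,183).

drive_tool(series=[1,3,-2,38,0,0,0.012,1,0,0,38,0,0,0,1,0,0,37,0,0,0,-1,0,0,0,0,0,0,-1,0,0,0,0,0,0,-1,0,0,0,0,0,0,-1,0,0,0,0,0,0,-1,0,0,0,0,0,0], force=30)

```text
t: 3.3
eef_pos: [0.5189, 0.0627, 0.1132]
tool_rot: [-0.0, 0.995, -0.104, 0.001]
contact_force: [0.1, -0.1, -0.1]
gripper_width: 0.003
```

```bash
python3 - <<'E'
from h import *
w=cam('wrist');s=cam('scene');d=cam('side')
go([.519,.063,.112],78.2)
o=np.zeros((600,800,3),np.uint8)
o[:300,:400]=cv2.resize(w['pixels'],(400,300))
o[:600,400:]=cv2.resize(s['pixels'][90:240,250:350],(400,600),interpolation=2)
o[300:,:400]=cv2.resize(d['pixels'][110:215,225:365],(400,300),interpolation=2)
cv2.imwrite('pics/c2.png',o)
E
```

```text
t 3.45 tcp [0.5186 0.0626 0.1127] tooly -101.98 z [ 0.0003 -0.     -1.    ] q7 -2.184 F [ 0.1696  0.1419 -0.1638] w 0.002
shift mm [ 0.3303 -0.432   0.683 ]
turn +wz rad -0.003204622682214236
level rotvec tool [-0.     -0.0003 -0.    ]
```

View pics/c2.png

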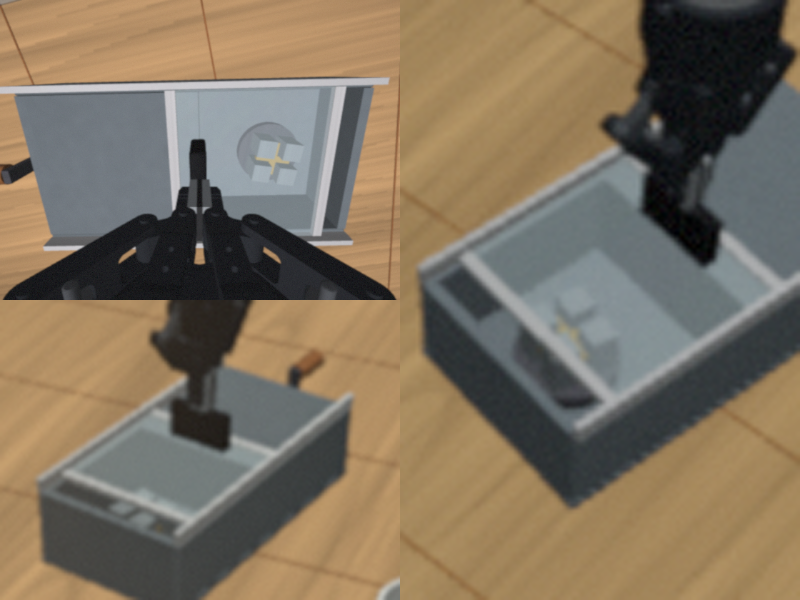

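The fingers appear to be around the handle (wrist view ~(197,170)), although the opening reads shut. I'll test with a short pull.

drive_tool(series=[-1,0,-20,0,0,0,0,-1,0,-20,0,0,0,0,-1,0,0,0,0,0,0])

```text
t: 3.82
eef_pos: [0.5271, 0.1041, 0.1126]
tool_rot: [-0.001, 0.995, -0.103, 0.0]
contact_force: [-0.1, -0.7, -0.9]
gripper_width: -0.003
```

```bash
python3 - <<'E'
from h import *
s=cam('scene');d=cam('side');w=cam('wrist')
go(None)
o=np.zeros((600,800,3),np.uint8)
o[:300,:400]=cv2.resize(w['pixels'],(400,300))
o[:600,400:]=cv2.resize(s['pixels'][90:240,250:350],(400,600),interpolation=2)
o[300:,:400]=cv2.resize(d['pixels'][110:215,225:365],(400,300),interpolation=2)
cv2.imwrite('pics/c3.png',o)
E
```

```text
t 3.98 tcp [0.5266 0.1011 0.1123] tooly -102.0 z [-0.0005 -0.0007 -1.    ] q7 -2.258 F [ 0.5436 -0.2546 -0.0575] w -0.0
level rotvec tool [ 0.0008  0.0004 -0.    ]
```

View pics/c3.png

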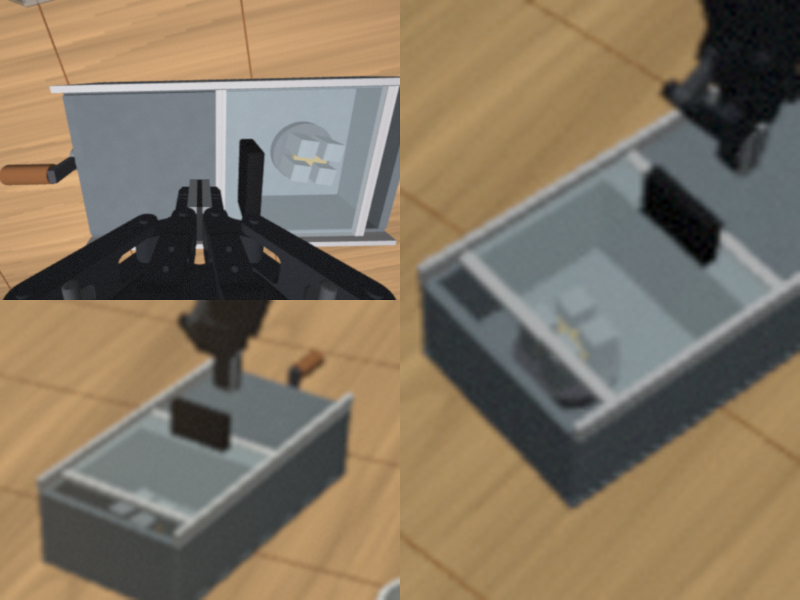

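The guard has not moved: the handle is still at its place (scene (311,132)-(330,145)), with the fingers now beyond it. I'll check where the tips and the handle really are.

```bash
python3 - <<'E'
from h import *
s=cam('scene');d=cam('side');w=cam('wrist')
S=lambda x,y:(250+(x-400)/4,90+y/4);D=lambda x,y:(225+x/2.857,110+(y-300)/2.857);W=lambda x,y:(x*1.4,y*1.4)
print('tip',*tri([(s,S(742,172)),(d,D(228,388))]))
print('hL',*tri([(s,S(645,170)),(d,D(172,398)),(w,W(240,140))]))
print('hR',*tri([(s,S(720,222)),(d,D(232,415)),]))
for p in [(.5266,.1011,.0903),(.5266,.1011,.1123),(.519,.063,.1175)]: print(proj(w,p)/1.4,proj(s,p),proj(d,p))
w1=np.load('w1.npy',allow_pickle=True).item()
# handle ends
print('w1 ends',onz(w1,(277,160),.1175),onz(w1,(277,229),.1175), onz(w1,(277,195),.1175))
for dz in (.09,.1,.11,.1175,.125): print(dz,onz(w1,(277,195),dz),onz(s,(320.5,139),dz),onz(d,(295.5,147),dz))
E
```

```text
tip [0.5341 0.0952 0.1245] [np.float64(0.0024843340040888685), np.float64(0.0024843340040889444)]
hL [0.5149 0.0575 0.1219] [np.float64(0.02148386285587668), np.float64(0.020950916756917282), np.float64(0.042313746003286544)]
hR [0.549  0.0597 0.1196] [np.float64(0.0010969781907198093), np.float64(0.0010969781907200248)]
[198.954  173.8423] [331.7655 139.1408] [303.6323 151.0442]
[198.9083 186.3898] [332.8793 133.0373] [303.8282 143.6417]
[253.2738 189.1459] [320.9455 139.0674] [295.3554 147.8442]
w1 ends [0.5497 0.0561 0.1175] [0.4902 0.0681 0.1175] [0.5205 0.062  0.1175]
0.09 [0.5129 0.0637 0.09  ] [0.5054 0.0835 0.09  ] [0.4984 0.1126 0.09  ]
0.1 [0.5156 0.0631 0.1   ] [0.51   0.0758 0.1   ] [0.5054 0.0961 0.1   ]
0.11 [0.5184 0.0625 0.11  ] [0.5146 0.0682 0.11  ] [0.5123 0.0796 0.11  ]
0.1175 [0.5205 0.062  0.1175] [0.5181 0.0625 0.1175] [0.5176 0.0672 0.1175]
0.125 [0.5226 0.0615 0.125 ] [0.5215 0.0567 0.125 ] [0.5228 0.0548 0.125 ]
```

```bash
python3 - <<'E'
from h import *
s=cam('scene');d=cam('side');w=cam('wrist')
o=bot.get_obs();print(o['eef_pos'])
e=o['eef_pos']
out=[]
for c,(x0,y0,x1,y1) in ((s,(305,95,355,155)),(d,(275,110,325,170)),(w,(230,190,330,310))):
    k=260/(x1-x0);im=cv2.resize(c['pixels'][y0:y1,x0:x1],None,fx=k,fy=k,interpolation=2)
    for dz,col in ((0,(0,0,255)),(-.022,(0,255,0)),(.0,(0,0,255))):
        u=(proj(c,e+[0,0,dz])-[x0,y0]+.5)*k
        cv2.drawMarker(im,tuple(int(v) for v in u),col,1,10)
    out.append(im)
cv2.imwrite('pics/c4.png',np.hstack(out));print([i.shape for i in out])
E
```

```text
[0.5268 0.1013 0.1125]
[(312, 260, 3), (312, 260, 3), (312, 260, 3)]
```

View pics/c4.png

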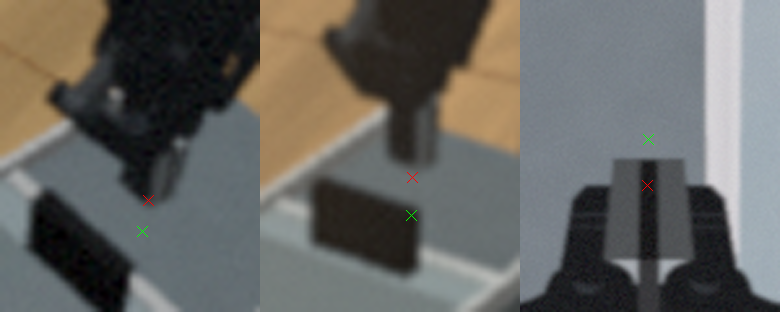

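The tips end about 7 mm above the TCP mark (side crop (412,165) against the mark at (412,177)), not 22 mm ahead of it as the text states. So the jaws closed above the handle. I'll regrasp about 28 mm lower.

drive_tool(series=[1,0,0,-20,0,0,0,1,0,0,0,0,0,0,1,0,0,0,0,0,0,1,1,39,0,0,0,0,1,0,0,25,0,0,0,1,0,0,22,0,0,0,-1,0,0,0,0,0,0,-1,0,0,0,0,0,0,-1,0,0,0,0,0,0,-1,0,0,0,0,0,0,-1,0,0,0,0,0,0])

```text
t: 5.65
eef_pos: [0.5202, 0.0635, 0.0862]
tool_rot: [0.0, 0.995, -0.104, 0.001]
contact_force: [-0.4, 0.3, 5.2]
gripper_width: 0.134
```

The handle is gripped (opening 0.134 × 85 = 11.4 mm). Pulling it open.

drive_tool(series=[-1,0,-20,-1,0,0,0,-1,0,-25,0,0,0,0,-1,0,-25,0,0,0,0,-1,0,-20,0,0,0,0,-1,0,0,0,0,0,0])

```text
t: 6.28
eef_pos: [0.5373, 0.1546, 0.0862]
tool_rot: [-0.001, 0.995, -0.102, -0.001]
contact_force: [-5.8, 3.2, 3.8]
gripper_width: 0.133
```

drive_tool(series=[-1,0,-10,0,0,0,0,-1,0,-5,0,0,0,0,-1,0,-5,0,0,0,0,-1,0,0,0,0,0,0])

```text
t: 6.78
eef_pos: [0.5405, 0.1717, 0.0863]
tool_rot: [0.0, 0.995, -0.104, -0.002]
contact_force: [-8.6, 2.7, 3.6]
gripper_width: 0.136
```

drive_tool(series=[-1,-1,-5,0,0,0,0,-1,0,-5,0,0,0,0,-1,0,-5,0,0,0,0,-1,0,0,0,0,0,0])

```text
t: 7.28
eef_pos: [0.5415, 0.1768, 0.0861]
tool_rot: [0.007, 0.994, -0.107, -0.004]
contact_force: [-14.9, -19.1, 19.8]
gripper_width: 0.135
```

The stop is reached after 115 mm: force rises and motion ceases. Release, lift, and look at the open bay.

drive_tool(series=[1,0,0,0,0,0,0,1,0,0,0,0,0,0,1,0,0,0,0,0,0,1,0,0,-50,0,0,0,1,0,0,-50,0,0,0,1,0,45,-20,0,0,0,1,0,60,-10,0,0,0,1,0,50,0,0,0,0,1,0,0,0,0,0,0])

```text
t: 8.4
eef_pos: [0.5121, 0.0298, 0.2166]
tool_rot: [0.001, 0.994, -0.108, 0.0]
contact_force: [0.1, 0.8, -0.6]
gripper_width: 1.003
```

```bash
python3 - <<'E'
from h import *
w=cam('wrist');np.save('w2.npy',w,allow_pickle=True);s=cam('scene');np.save('s2.npy',s,allow_pickle=True)
go(None)
k=4
u=proj(w,[.51,0,.05]);print(u);x0=int(u[0])-70;y0=int(u[1])-60
x0=max(x0,0);y0=max(y0,0);print(x0,y0)
o=np.zeros((600,800,3),np.uint8)
o[:300,:400]=cv2.resize(w['pixels'],(400,300))
o[:300,400:]=cv2.resize(s['pixels'][110:200,255:375],(400,300),interpolation=2)
C=cv2.resize(w['pixels'][y0:y0+75,x0:x0+150],(600,300),interpolation=2);o[300:,:600]=C
cv2.imwrite('pics/c5.png',o)
E
```

```text
t 8.5 tcp [0.5128 0.0346 0.2167] tooly -102.02 z [ 0.0007  0.0006 -1.    ] q7 -2.054 F [-0.3123  0.6096 -0.7138] w 1.004
level rotvec tool [-0.0007 -0.0006 -0.    ]
[307.6738 180.0803]
237 120
```

View pics/c5.png

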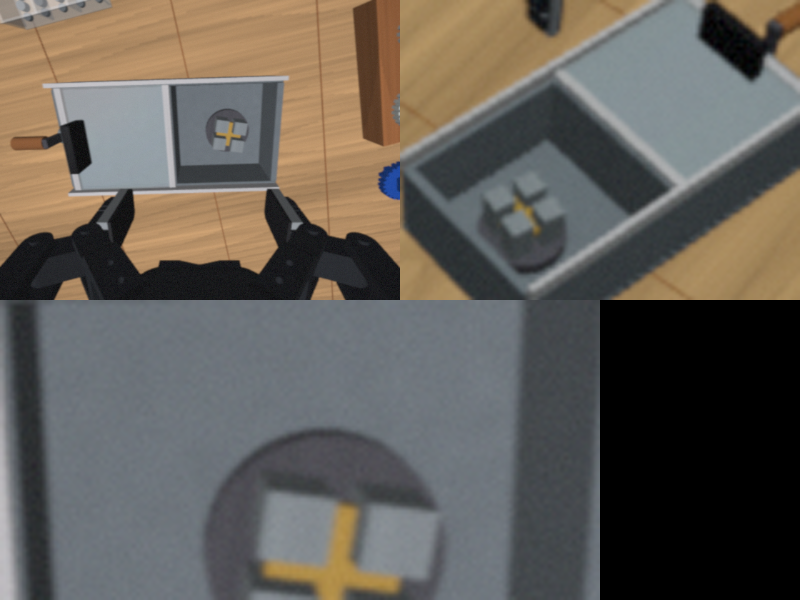

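The guard now sits fully over the +y half. The bay is open, with the socket at wrist px (323,190) and scene px (292,172).

```bash
cat > sock.py <<'E'
from h import *
def posts(c,ctr,r,z=.05,thr=None):
    x,y=ctr;im=c['pixels'][y-r:y+r,x-r:x+r];k=8
    im=cv2.resize(im,None,fx=k,fy=k,interpolation=cv2.INTER_CUBIC);hsv=cv2.cvtColor(im,cv2.COLOR_BGR2HSV)
    v=hsv[...,2];sat=hsv[...,1]
    g=((sat<75)*v).astype(np.uint8)
    t=thr or cv2.threshold(g[g>100],0,255,cv2.THRESH_OTSU)[0]
    m=cv2.morphologyEx(((g>t)).astype(np.uint8),cv2.MORPH_OPEN,np.ones((9,9)))
    cs,_=cv2.findContours(m,0,2);res=[]
    for q in sorted(cs,key=cv2.contourArea)[-4:]:
        M=cv2.moments(q);u=((M['m10']/M['m00']+.5)/k-.5+x-r,(M['m01']/M['m00']+.5)/k-.5+y-r)
        P=onz(c,u,z);pts=np.array([onz(c,((p[0]+.5)/k-.5+x-r,(p[1]+.5)/k-.5+y-r),z)[:2] for p in q[:,0]])
        rc=cv2.minAreaRect((pts*1e3).astype(np.float32));res.append(rc[0])
        print(round(t),np.array(u),P[:2],'rect',np.array(rc[0]),np.array(rc[1]),round(rc[2]%90,1))
    yel=((hsv[...,0]>12)&(hsv[...,0]<35)&(sat>100)).astype(np.uint8)
    cs,_=cv2.findContours(yel,0,2);q=max(cs,key=cv2.contourArea)
    pts=np.array([onz(c,((p[0]+.5)/k-.5+x-r,(p[1]+.5)/k-.5+y-r),.036)[:2] for p in q[:,0]])
    print('yellow',cv2.minAreaRect((cv2.convexHull((pts*1e3).astype(np.float32)))))
    R=np.array(res);c0=R.mean(0);a=np.degrees(np.arctan2(*(R-c0).T[::-1]))
    print('centre',c0,'diag angles-45 mod 90',(a-45)%90)
if __name__=='__main__':
    posts(np.load('w2.npy',allow_pickle=True).item(),(323,190),40)
    posts(np.load('s2.npy',allow_pickle=True).item(),(292,172),24)
E
python3 sock.py
```

```text
133 [306.9623 201.4784] [0.4877 0.005 ] rect [487.1246   4.8575] [17.6475 17.6561] 69.1
133 [336.0972 180.3048] [ 0.5035 -0.0284] rect [503.3683 -28.36  ] [16.6957 17.561 ] 69.1
133 [332.0209 204.9181] [ 0.4783 -0.0199] rect [478.1951 -20.0993] [17.7465 17.9822] 70.6
133 [311.1939 177.2799] [ 0.5121 -0.0041] rect [512.0233  -4.0101] [17.5015 17.5362] 70.1
yellow ((494.7275085449219, -12.332618713378906), (28.551692962646484, 29.970901489257812), 26.759620666503906)
centre [495.1778 -11.9029] diag angles-45 mod 90 [70.6637 71.4591 70.7632 70.1053]
127 [284.4194 168.466 ] [ 0.4783 -0.0199] rect [478.4046 -19.6752] [15.029  15.8428] 74.2
127 [293.6305 164.4118] [0.4874 0.0047] rect [487.0251   4.8133] [15.5276 16.009 ] 71.3
127 [290.4062 176.0837] [ 0.5041 -0.028 ] rect [503.4257 -28.2214] [17.1248 16.2429] 75.6
127 [305.1934 188.3901] [ 0.5537 -0.0328] rect [553.9773 -33.1855] [70.8813  8.8665] 79.2
yellow ((493.1638488769531, -8.241693496704102), (16.269840240478516, 7.788461208343506), 7.23545503616333)
centre [505.7082 -19.0672] diag angles-45 mod 90 [46.2757 83.0381 30.9994 28.6963]
```

Socket (wrist): centre (495.2, −11.9) mm, slots at 70.6° mod 90. The scene view gives the same post positions on the z = 0.05 plane, so the height agrees. Next, above the gear for a precise look.

drive_tool(series=[1,7,61,0,0,0,0,1,7,61,0,0,0,0,1,7,61,0,0,0,0,1,7,61,0,0,0,0,1,9,61,0,0,0,0,1,0,3,0,0,0,-0.164,1,0,0,0,0,0,-0.164,1,0,0,0,0,0,-0.164,1,0,0,0,0,0,-0.164,1,0,0,0,0,0,-0.164,1,0,0,0,0,0,0])

```text
t: 9.88
eef_pos: [0.4861, -0.2731, 0.2163]
tool_rot: [-0.0, 0.954, 0.301, 0.0]
contact_force: [-0.1, -0.5, -0.3]
gripper_width: 0.999
```

```bash
python3 - <<'E'
from h import *
w=cam('wrist');np.save('w3.npy',w,allow_pickle=True)
go([.485,-.2745,.066],-55)
u=proj(w,[.485,-.2745,.107]);print(u,proj(w,[.5842,-.2667,.107]));x,y=[int(v) for v in u]
x0=max(x-70,0);y0=max(y-60,0);print(x0,y0)
o=np.zeros((600,800,3),np.uint8)
cr=w['pixels'][y0:y0+120,x0:x0+160];C=cv2.resize(cr,None,fx=5,fy=5,interpolation=2);o[:C.shape[0],:C.shape[1]]=C
cv2.imwrite('pics/c6.png',o)
E
```

```text
t 9.93 tcp [ 0.4858 -0.2734  0.2163] tooly -55.07 z [ 0.0004  0.0008 -1.    ] q7 -0.649 F [-0.6457 -0.3727  0.9599] w 1.0
shift mm [ -1.4345   0.4866 150.3409]
turn +wz rad -0.001218475411098067
level rotvec tool [-0.0004 -0.0008  0.    ]
[279.6131 202.3634] [345.0209  96.5255]
209 142
```

View pics/c6.png

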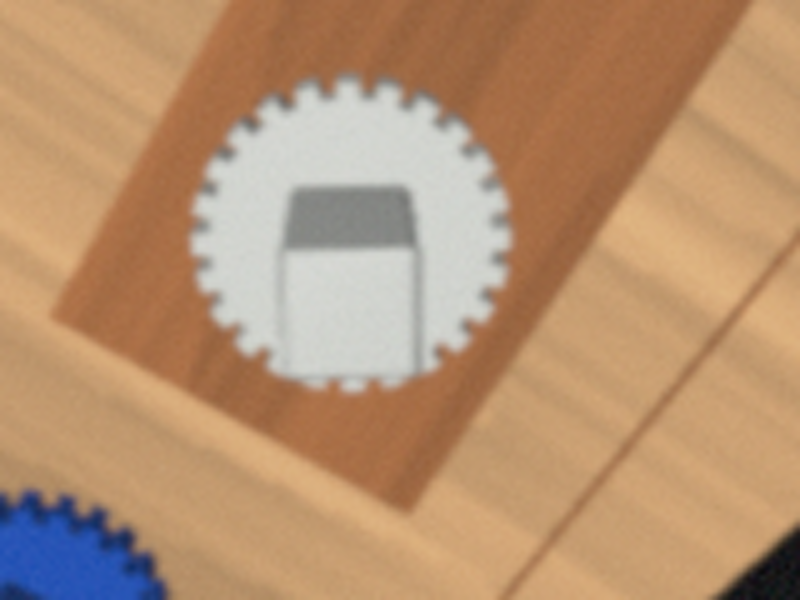

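The crop shows the white large gear: hub top corners ~(285,249),(416,246),(417,375),(284,378), wheel centre ~(352,232).

```bash
python3 - <<'E'
from h import *
w=np.load('w3.npy',allow_pickle=True).item()
g=lambda x,y:(209+(x+.5)/5-.5,142+(y+.5)/5-.5)
P=np.array([onz(w,g(*p),.107) for p in [(285,250),(416,246),(417,376),(284,378)]]);print(P,P.mean(0))
for i in range(4):
    e=P[(i+1)%4]-P[i];print(np.linalg.norm(e),np.degrees(np.arctan2(e[1],e[0]))%90)
im=w['pixels'];m=cv2.inRange(cv2.cvtColor(im,cv2.COLOR_BGR2HSV),(0,0,100),(180,50,255));n=np.zeros_like(m);n[150:225,240:315]=m[150:225,240:315]
cs,_=cv2.findContours(n,0,2);q=max(cs,key=cv2.contourArea)
print('wheel',*[onz(w,cv2.fitEllipse(cv2.convexHull(q))[0],z) for z in(.057,.051)])
# height across views: hub top corner near
s=cam('scene');d=cam('side')
print('hub height',tri([(w,g(350,312)),(s,(178+109/3.5,215+43/3.5)),(d,(180+128/3.5,210+41/3.5))]))
go(list(P.mean(0)[:2])+[.066],-55)
E
```

```text
[[ 0.486  -0.2593  0.107 ]
 [ 0.4993 -0.2771  0.107 ]
 [ 0.4804 -0.2909  0.107 ]
 [ 0.4669 -0.2721  0.107 ]] [ 0.4831 -0.2748  0.107 ]
0.02219854426842242 36.85495574137139
0.023377893383091052 36.15905638992487
0.023123834594824488 35.96591926777917
0.023048975599702228 33.854579341273464
wheel [ 0.484 -0.274  0.057] [ 0.4827 -0.2749  0.051 ]
hub height (array([ 0.4842, -0.2744,  0.1049]), [np.float64(0.0014871808618330165), np.float64(0.0007931254125796687), np.float64(0.0006999551610393849)])
t 10.03 tcp [ 0.4854 -0.2739  0.2164] tooly -55.09 z [ 0.0002  0.0004 -1.    ] q7 -0.648 F [-0.2934  0.0785 -0.2977] w 1.002
shift mm [ -2.4043  -0.4817 150.3905]
turn +wz rad -0.0015315566257679415
level rotvec tool [-0.0002 -0.0003  0.    ]
```

drive_tool(series=[1,-1.5,0,50,0,0,-0.012,1,0,0,50,0,0,0,1,0,0,30,0,0,0,1,0,0,20,0,0,0,1,0,0,0,0,0,0,-1,0,0,0,0,0,0,-1,0,0,0,0,0,0,-1,0,0,0,0,0,0,-1,0,0,0,0,0,0,-1,0,0,0,0,0,0], force=80)

```text
t: 11.28
eef_pos: [0.4841, -0.2759, 0.0674]
tool_rot: [0.001, 0.952, 0.306, 0.001]
contact_force: [-0.0, 0.8, 5.8]
gripper_width: 0.272
```

```bash
python3 - <<'E'
from h import *
w=cam('wrist','w4.png');s=cam('scene');d=cam('side');np.save('w4.npy',w,allow_pickle=True)
go([.484,-.2745,.15],-54.3)
o=np.zeros((600,800,3),np.uint8)
o[:300,:400]=cv2.resize(w['pixels'],(400,300))
o[300:,:400]=cv2.resize(s['pixels'][195:285,160:280],(400,300),interpolation=2)
o[:400,400:]=cv2.resize(d['pixels'][190:290,180:280],(400,400),interpolation=2)
cv2.imwrite('pics/c7.png',o)
E
```

```text
t 11.43 tcp [ 0.4841 -0.2759  0.0674] tooly -54.33 z [ 0.0014 -0.0008 -1.    ] q7 -0.701 F [-0.6982  0.387   6.8903] w 0.271
shift mm [  0.7558  -1.1051 -82.6318]
turn +wz rad -0.0005579423137963221
level rotvec tool [ 0.0014 -0.0007 -0.    ]
```

View pics/c7.png

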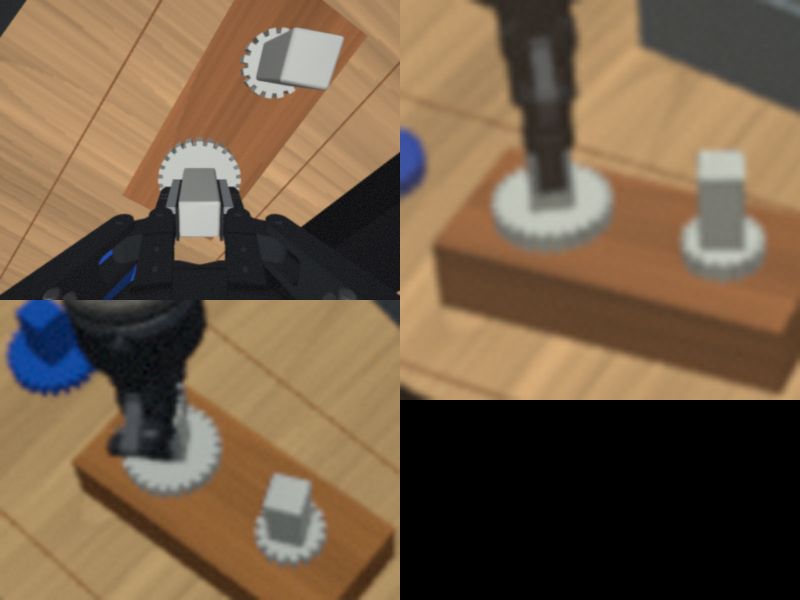

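The hub is gripped (23 mm) between the pads, level, and the small gear is untouched. Lift, carry and turn.

drive_tool(series=[-1,0,0,-20,0,0,0,-1,0,0,-45,0,0,0,-1,0,0,-45,0,0,0,-1,32,-42,0,0,0,0,-1,33,-42,0,0,0,0,-1,33,-42,0,0,0,0,-1,33,-42,0,0,0,0,-1,32,-40,0,0,0,0,-1,0,0,0,0,0,-0.17,-1,0,0,0,0,0,-0.17,-1,0,0,0,0,0,-0.17])

```text
t: 12.8
eef_pos: [0.494, -0.0114, 0.1762]
tool_rot: [-0.0, 0.842, 0.539, -0.0]
contact_force: [-0.5, -0.1, -1.3]
gripper_width: 0.268
```

drive_tool(series=[-1,0,0,0,0,0,-0.1,-1,0,0,0,0,0,0,-1,0,0,0,0,0,0])

```text
t: 13.18
eef_pos: [0.4943, -0.0116, 0.1764]
tool_rot: [-0.0, 0.817, 0.577, -0.0]
contact_force: [-0.1, -1.0, -0.8]
gripper_width: 0.268
```

```bash
python3 - <<'E'
from h import *
w=cam('wrist');s=cam('scene');d=cam('side');np.save('w5.npy',w,allow_pickle=True)
go([.4952,-.0119,.1],-19.4)
o=np.zeros((600,800,3),np.uint8)
C=cv2.resize(w['pixels'][180:360,200:360],None,fx=2.5,fy=2.5,interpolation=2);o[:450,:400]=C
o[:400,400:]=cv2.resize(s['pixels'][100:200,240:340],(400,400),interpolation=2)
o[400:,400:]=cv2.resize(d['pixels'][130:210,230:390],None,fx=2.5,fy=2.5,interpolation=2)
cv2.imwrite('pics/c8.png',o)
for z in (0,-.02):print('tcp px',proj(w,bot.get_obs()['eef_pos']+[0,0,z]))
E
```

```text
t 13.32 tcp [ 0.4945 -0.0115  0.1765] tooly -19.42 z [-0.     -0.0001 -1.    ] q7 -0.608 F [-0.4023 -0.0303 -0.926 ] w 0.271
shift mm [-0.1305  0.7908 76.4722]
turn +wz rad -0.0003234790106094244
level rotvec tool [-0.      0.0001  0.    ]
tcp px [279.0147 260.2715]
tcp px [279.0372 244.2019]
```

View pics/c8.png

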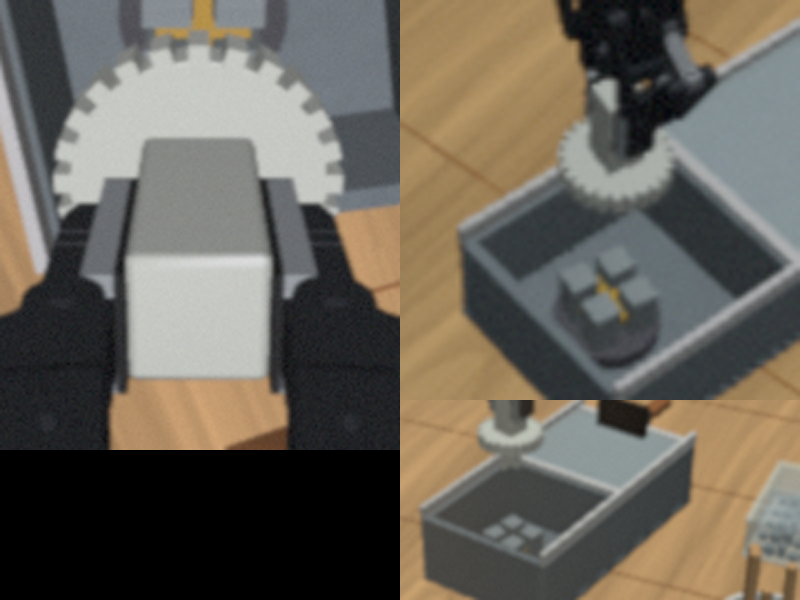

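```bash
python3 - <<'E'
from h import *
w=np.load('w5.npy',allow_pickle=True).item();e=bot.get_obs()['eef_pos']
g=lambda x,y:(200+(x+.5)/2.5-.5,180+(y+.5)/2.5-.5)
M=Ro.from_quat(bot.get_obs()['tool_rot'],scalar_first=True).as_matrix()
for z in (.214,.216,.218):
    P=np.array([onz(w,g(*p),z) for p in [(129,253),(270,253),(270,378),(128,378)]]);E=np.roll(P,-1,0)-P
    print(z,P.mean(0),np.linalg.norm(E,axis=1),'rel tool',M.T@(P.mean(0)-e)*1e3,np.degrees(np.arctan2(E[:,1],E[:,0]))%90)
im=w['pixels'];hsv=cv2.cvtColor(im,cv2.COLOR_BGR2HSV)
# wheel: fit to outer arc, points
pts=[(55,160),(68,115),(90,85),(130,55),(200,40),(265,55),(305,82),(328,115),(342,160)]
Q=np.array([onz(w,g(*p),.166)[:2] for p in pts]);A=np.c_[2*Q,np.ones(len(Q))];x=np.linalg.lstsq(A,(Q**2).sum(1),rcond=None)[0]
c=x[:2];print('wheel',c,np.sqrt(x[2]+c@c),'rel',M.T@(np.r_[c,.166]-e)*1e3)
# slot arm visible: yellow at z .036
print('slot arm',onz(w,g(203,10),.036),'expected line yaw70.6 through .4952,-.0119')
a=np.radians(70.6);u=np.array([np.cos(a),np.sin(a)]);n=np.array([-u[1],u[0]])
for z in(.036,.05): 
  p=onz(w,g(203,10),z)[:2]-[.4952,-.0119];print(p@u*1e3,p@n*1e3)
E
```

```text
0.214 [ 0.4941 -0.0132  0.214 ] [0.0227 0.0242 0.0242 0.0242] rel tool [ -1.7048   0.1781 -37.5276] [70.4885 72.0532 70.4965 68.5291]
0.216 [ 0.4946 -0.0118  0.216 ] [0.0223 0.0238 0.0237 0.0238] rel tool [ -0.2782   0.1795 -39.5277] [70.4885 72.0532 70.4965 68.5291]
0.218 [ 0.4951 -0.0105  0.218 ] [0.0219 0.0233 0.0233 0.0233] rel tool [  1.1485   0.1808 -41.5279] [70.4885 72.0532 70.4965 68.5291]
wheel [ 0.4946 -0.0112] 0.03197485688401363 rel [ 0.323   0.0103 10.4722]
slot arm [ 0.4983 -0.0058  0.036 ] expected line yaw70.6 through .4952,-.0119
6.817844945402945 -0.9082079309528254
10.269466340913315 -0.8398223006754177
```

The gear sits centred in the grip (within ~0.3 mm) and its yaw matches the slots. Only a 1 mm trim in tool y is needed before lowering.

drive_tool(series=[-1,0,1,40,0,0,0,-1,0,0,28,0,0,0,-1,0,0,4,0,0,0,-1,0,0,4,0,0,0,-1,0,0,4,0,0,0,-1,0,0,0,0,0,0])

```text
t: 14.08
eef_pos: [0.4959, -0.0119, 0.0969]
tool_rot: [0.0, 0.816, 0.578, 0.0]
contact_force: [-0.9, -0.6, -0.9]
gripper_width: 0.267
```

The stem is 3.5 mm below the socket's top face with no force, so it has entered the slots. Continue.

drive_tool(series=[-1,0,0,4,0,0,0,-1,0,0,4,0,0,0,-1,0,0,4,0,0,0,-1,0,0,0,0,0,0])

```text
t: 14.58
eef_pos: [0.4956, -0.0119, 0.0845]
tool_rot: [0.0, 0.816, 0.578, -0.0]
contact_force: [-0.8, -0.8, 4.1]
gripper_width: 0.27
```

drive_tool(series=[-1,0,0,4,0,0,0,-1,0,0,4,0,0,0,-1,0,0,4,0,0,0,-1,0,0,0,0,0,0,-1,0,0,0,0,0,0])

```text
t: 15.2
eef_pos: [0.4957, -0.0118, 0.0728]
tool_rot: [0.0, 0.816, 0.578, 0.0]
contact_force: [-2.1, -0.6, 8.4]
gripper_width: 0.271
```

drive_tool(series=[-1,0,0,3,0,0,0,-1,0,0,3,0,0,0,-1,0,0,0,0,0,0,-1,0,0,0,0,0,0])

```text
t: 15.7
eef_pos: [0.4958, -0.0119, 0.0722]
tool_rot: [0.002, 0.816, 0.578, -0.001]
contact_force: [-24.3, -1.3, 74.9]
gripper_width: 0.27
```

It is home: hard stop at TCP z 0.0722 (predicted 0.0724). 75 N is more press than needed, so ease off to about 30 N.

drive_tool(series=[-1,0,0,-3,0,0,0,-1,0,0,0,0,0,0,-1,0,0,0,0,0,0,-1,0,0,0,0,0,0])

```text
t: 16.2
eef_pos: [0.4958, -0.0119, 0.0723]
tool_rot: [0.001, 0.816, 0.578, -0.0]
contact_force: [-11.6, -2.0, 38.1]
gripper_width: 0.273
```

```bash
python3 - <<'E'
from h import *
w=cam('wrist');s=cam('scene');d=cam('side')
go(None)
o=np.zeros((600,800,3),np.uint8)
o[:300,:400]=cv2.resize(w['pixels'],(400,300))
o[:400,400:]=cv2.resize(s['pixels'][100:200,240:340],(400,400),interpolation=2)
o[400:,400:]=cv2.resize(d['pixels'][130:210,230:390],None,fx=2.5,fy=2.5,interpolation=2)
o[300:,:400]=cv2.resize(s['pixels'],(400,300))
cv2.imwrite('pics/c9.png',o)
E
```

```text
t 16.35 tcp [ 0.4958 -0.0119  0.0723] tooly -19.38 z [ 0.0008 -0.0019 -1.    ] q7 -0.722 F [-12.0468  -1.0443  37.3384] w 0.272
level rotvec tool [0.0014 0.0016 0.    ]
```

View pics/c9.png

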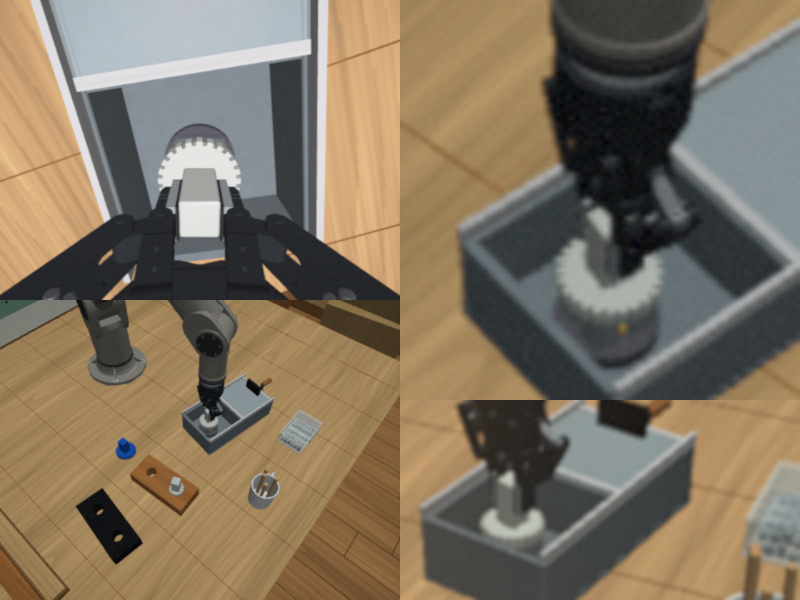

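The picture shows the wheel sitting flat on the socket, the guard open and the bystanders in place. One more millimetre of easing, then hand in.

drive_tool(series=[-1,0,0,-0.7,0,0,0,-1,0,0,0,0,0,0,-1,0,0,0,0,0,0])

```text
t: 16.73
eef_pos: [0.4958, -0.0119, 0.0723]
tool_rot: [0.001, 0.816, 0.578, -0.0]
contact_force: [-9.7, -0.7, 29.4]
gripper_width: 0.268
```

```bash
python3 - <<'E'
from h import *
go(None)
o=bot.get_obs()
if o['contact_force'][2]>18 and o['eef_pos'][2]<.0732: print(bot.hand_in())
E
```

```text
t 16.73 tcp [ 0.4958 -0.0119  0.0723] tooly -19.38 z [ 0.0007 -0.0014 -1.    ] q7 -0.721 F [-9.6641 -0.7222 29.3811] w 0.268
level rotvec tool [ 0.0012  0.0011 -0.    ]
the job is handed in; nothing more can be done
None
```

The gear is home in the socket, and I handed the job in at 16.7 s with it gripped and pressed down. I slid the guard 115 mm to its open stop, took the larger white gear by its hub, turned it about 35° to match the slots, and pushed it down against the spring.

**Last checks:**
- **Position:** the hard stop came at TCP z = 0.0723 m, against 0.0724 m predicted for home.
- **Press and grip:** about 29 N up on the tool at hand-in, against a spring of about 10 N. Grip was set to 80 N, and the tool was level to about 0.1°.
- **Scene:** the last picture shows the wheel down on the socket, the guard open, and the small gear, mug, box and blue gear in place.

**What went wrong or disagreed:**
- **First handle grasp missed:** the jaws closed above the handle. The cameras show the closed fingertips about 7 mm above the reported TCP, not 22 mm ahead of it as the text says. I regrasped about 27 mm lower.
- **Brief high force at home:** the press peaked at about 75 N vertical and 24 N sideways through the gripped gear before I eased it off. That is above the 40 N figure if a press through the gear counts, but well under the 120 N wrist limit.
- **Sideways force left:** about 10 N remained at hand-in.

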